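# Free the pearl balance's transport lock and load its check weight

## Task

Make the pearl balance ready for use: free its orange transport lock by pressing the grip down, keeping it down while you slide it away from the pan, and letting it pop up again at its end stop, which you must find by feel and not ram. Then set the bigger of the two brass check weights gently upright on the steel pan, well within its edge, and leave it standing there. Leave everything else on the counter where it is.

Things in the scene. Friction and masses are not known exactly. Their poses are not given: they have to be found in the camera images.
- balance: White pearl balance, fixed to the counter, 200 (x) x 260 (y) x 65 mm high. Origin at the centre of its underside, z up. Its flat top deck is at z = 65 mm. The pan stands at x = 20, y = -60 mm, the transport lock runs in a dark track along +y at x = 20 mm; a dark display lies flush in the deck along the -x edge.
- lock_top (a point): Centre of the top face of the orange transport-lock grip, an upright ribbed block 14 mm thick (balance x) and 26 mm long (balance y). Up, its top is 27 mm above the deck (92 mm above the counter). It sinks at most 8 mm against a spring (4 N at first, 10 N at the bottom).
- lock: The same orange grip as a solid; origin 27 mm below the centre of its top. Its inner pin bears 20 N at most along the track: push softly. Let go within 2 mm of its end stop it springs fully up and is caught there; let go anywhere between, it stays about 4.5 mm down and the lock is not free.
- lock_home (a point): Point on the deck under the locked grip (balance x = 20, y = 45 mm). A pin holds the grip here until it is 5 mm down (aim for 6 to 7); then it slides freely (about 2 N) to balance +y, away from the pan. The end stop lies inside, after 30 to 48 mm of travel: it differs each time, cannot be seen and must be felt.
- pan_top (a point): Centre of the upper face of the steel pan, a flat disc 110 mm across and 6 mm thick, 84 mm above the counter. A steel tongue of the lock, 12 mm wide, reaches under its rim while locked.
- pan (a joint): How far the pan has sunk, in m: 0 empty or locked, about 0.0045 under the bigger weight when the lock is free (0.006 at most). The pan sinks without tipping.
- big_weight: The bigger brass check weight, 200 g: a round body 36 mm across and 26 mm high, then a neck 16 mm across, then a round knob 20 mm across from 37 to 46 mm; 48 mm high in all. Origin at the centre of its foot, z up. It stands upright on the wooden stand.
- small_weight: The smaller brass weight, 80 g, 26 mm across, 34 mm high, origin at the centre of its foot. It stands on the same stand; not to be used.
- stand: Low dark wooden stand of the weights, fixed, 80 x 150 mm, 14 mm high; origin at the centre of its underside.
- gold_dish: White dish of gold pearls, 92 mm across, 34 mm high; origin under its centre. A bystander.
- plum_dish: White dish of plum pearls, 92 mm across, 34 mm high; origin under its centre. A bystander.
- loupe: Black loupe, 34 mm across, 22 mm high; origin under its centre. A bystander.
- ring_cone: Cream ring cone, 48 mm across at the foot, 77 mm high; origin under its centre. A bystander.
- caliper: Steel caliper lying flat, 150 x 55 mm, 12 mm high; origin under its centre, x along the beam. A bystander.
- earring_stand: Cream earring stand, 50 x 60 mm, 83 mm high; origin under its centre. A bystander.
Things that resemble listed ones, but are neither listed nor needed, are in the scene too. Leave any green look-alike of the big_weight alone.

How it is judged:
By the outcome, as a careful person would: the job done as asked, in the order asked, and still so for the second after the job is handed in, with the robot touching nothing.
It also fails if it takes over 58 s, if anything falls off the work surface, if the arm or the gripper's body presses on something with over 40 N, if the wrist force passes 120 N, or if a joint passes its speed limit or range.

## Robot

A 6-joint arm with a two-finger parallel gripper is mounted at the origin on the work surface. World frame = base frame: x ahead of the robot, y to its left, z up, the work surface at z = 0. Lengths are in m, angles in rad, forces in N, time in s.
With the tool pointing down it reaches from about 0.375 to 0.9 m from the base axis. Payload 3.1 kg.
Tool frame: the origin (TCP) lies at the very end of the fingers, on their centre line; the grasp point (between the pads) lies 19 mm behind it (robot.grip_depth is the distance from the TCP to the grasp point, in m); z points along the fingers, y is the direction in which the jaws open and shut (so a half turn about z gives the same grasp; the last joint's range is limited). The gripper opens to 87 mm and grips with 3 to 60 N. Pads are 19 mm wide; open, the fingers measure 117 mm over their backs; the gripper's body (75 mm by 190 mm) begins 51 mm behind the grasp point.
Start: joints at [1.135, 0.527, 1.433, -0, 1.181, -0.178], TCP at [0.159, 0.604, 0.223] pointing down, gripper open.
Joint ranges: [-3.08, 3.08], [-0.75, 2.2], [0.22, 2.44], [-1.43, 4.57], [0, 2.65], [-2.85, 2.85]. Speed limits (rad/s): [2.79, 2.79, 3.14, 3.14, 3.14, 3.14].

## Interface

Orientations are given as a unit quaternion [x, y, z, w].
In Python, from rig import robot gives the robot as it stands.
- The arm moves only by the tool drive_tool, never from a script. Its argument "series" is a list of rows, each a list of 7 numbers: the shift along the tool's x, y, z in m, then the turn, a rotation vector about the tool's x, y, z in degrees, then the opening, from 0 (shut) to 1 (fully open). A call has 1 to 5 rows; each row shifts and turns the commanded pose from where the row before left it, along the tool's axes as they then stand; what a row does not reach is not made up. A row lasts 1/8 s, in which the tool goes at most 62.5 mm and 10.7 degrees, less where a joint would pass 70% of its speed; a pose out of reach is approached as far as the arm can. A call is refused whole if a number of a shift passes 0.0625 or a number of a turn 10.7, either way. A call with a gripper value outside its range is refused whole. The fingers move at their own pace and stop on an object; "squeeze" is the grip in N (left out, the last holds). Time passes only in rows, so rows that do not move let the fingers close. It gives the time, the measured TCP pose, the force and the opening at its end, in the units of the state.
- robot.get_obs(): the state, without advancing time (a new reading comes with each control period).
- robot.camera(name): name is "side" or "top" or "wrist"; returns (picture, depth): 384x512x3 uint8, blue, green, red; 384x512 float32, m along the optical axis (not along the pixel's ray), 0 where there is no reading.
- robot.camera_model(name): a dict with "fx", "fy", "cx", "cy" (pixels), "R" (3x3) and "t" (3): a world point X has camera coordinates R X + t. Camera axes: x right, y down, z forward; pixel columns grow to the right and rows downward; lengths in m; the calibration is good to about 2 mm. A picture is of the moment at which its call begins: read the wrist's pose just before it. camera_model takes no time and is no camera call; for the wrist camera it gives the pose at the moment of the call.
- robot.hand_in(): hands the job in, once; it reports no verdict.
The state is a dict: "time": time; "q": joint angles; "joint_velocities": joint speeds; "joint_torque": joint torques, N m; "position": TCP position; "tool_rot": TCP orientation; "ft_force": force on the tool from outside, world axes, zero at the start; "moment": the same for the moment, N m; "grip_width": finger opening in m.
Only numpy, scipy, OpenCV 4.12 (cv2) and the standard library are available. Lean on these libraries where they do the work, as an engineer would, in place of code of your own. Each camera call takes 0.05 s, during which the arm holds its last target. There are 200 camera calls.

## Working session

There is one attempt and no reset: what is moved stays moved. The work goes in short steps, Python scripts to look and compute and a tool call to move; the robot and the scene stay as the last step left them, time stands still between calls to the robot, and variables do not carry over. Pictures are saved under pics/ and viewed, about 8 in all and at most 12, crops included, and the job is handed in when it is done.

Besides the shell and the picture viewer there is one more tool, called after "Request:" as name([rows], argument=value, ...), one row to a line, values as JSON. drive_tool: Moves the arm, as the interface text tells. Its arguments: {"type":"object","properties":{"series":{"type":"array"},"squeeze":{"type":"number"}},"required":["series"]}

```bash
mkdir -p pics; ls
cat > h.py <<'E'
import numpy as np, cv2
from rig import robot
from scipy.spatial.transform import Rotation as Ro
def snap(n,tag):
    m=robot.camera_model(n); im,d=robot.camera(n)
    cv2.imwrite(f'pics/{tag}.png',im); np.savez(f'pics/{tag}.npz',im=im,d=d,**{k:np.array(v) for k,v in m.items()})
    return im,d,m
def load(tag):
    z=np.load(f'pics/{tag}.npz'); return z['im'],z['d'],z
def pt(m,d,u,v):
    r=d[int(v)-1:int(v)+2,int(u)-1:int(u)+2]; z=np.median(r[r>0])
    c=np.array([(u-m['cx'])/m['fx']*z,(v-m['cy'])/m['fy']*z,z]); return m['R'].T@(c-m['t'])
def ptz(m,u,v,h):
    r=m['R'].T@np.array([(u-m['cx'])/m['fx'],(v-m['cy'])/m['fy'],1]); o=-m['R'].T@m['t']
    return o+r*(h-o[2])/r[2]
def cloud(m,d):
    v,u=np.mgrid[:d.shape[0],:d.shape[1]]
    c=np.stack([(u-m['cx'])/m['fx']*d,(v-m['cy'])/m['fy']*d,d],-1); return (c-m['t'])@m['R']
E
python3 - <<'E'
from h import *
a=snap('top','top1')[0]
b=snap('side','side1')[0]
cv2.imwrite('pics/top1b.png',cv2.resize(a,(800,600),interpolation=cv2.INTER_CUBIC))
o=robot.get_obs(); print(o)
E
```

```text
pics
{'time': 0.1, 'q': array([ 1.13552411e+00,  5.28378892e-01,  1.43375733e+00,  1.28293656e-05,
        1.18140215e+00, -1.78473544e-01]), 'joint_velocities': array([ 0.00050145, -0.00369098, -0.00273116, -0.00179314, -0.00044423,
       -0.00179994]), 'joint_torque': array([-2.86263330e-04, -4.40984881e+01, -1.77152199e+01,  6.34371140e-02,
        5.33203140e-02, -4.21264781e-05]), 'position': array([0.15841418, 0.60391828, 0.22167135]), 'tool_rot': array([ 1.28049178e-01,  9.91767342e-01, -9.25618593e-04, -2.99535564e-04]), 'ft_force': array([ 0.40389584, -0.62904598,  0.76784057]), 'moment': array([ 0.00684945, -0.00288911, -0.0142755 ]), 'grip_width': 0.08719868432987572}
```

View pics/top1b.png

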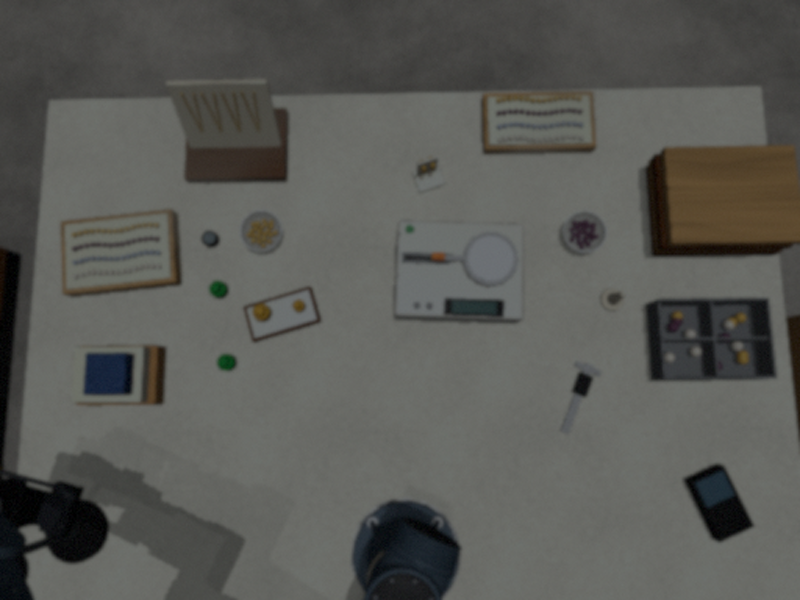

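View pics/side1.png

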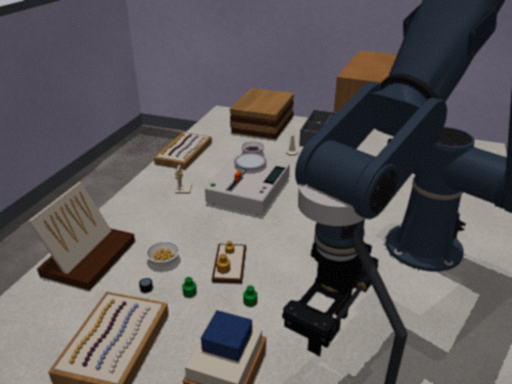

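The top view (800 px) shows the balance at (460,270), with the pan at (490,259), the orange grip at (438,257), the stand at (282,313) and the big weight at (262,312). The slide direction is to image left, which is world +y. Green look-alikes are at (219,289) and (227,362).

Run:
```python
from h import *
im,d,m=load('top1'); P=cloud(m,d); s=1/1.5625
for n,(u,v) in dict(pan=(490,259),grip=(438,257),big=(262,312),small=(299,306),deck=(430,285),table=(380,400),greenA=(219,289),greenB=(227,362)).items():
    print(n,np.round(pt(m,d,u*s,v*s),4), d.shape)
hsv=cv2.cvtColor(im,cv2.COLOR_BGR2HSV)
def cen(mask,n):
    mask&=(d>0); v,u=np.nonzero(mask); p=P[mask]; print(n,mask.sum(),np.round(np.median(p,0),4),np.round(p.min(0),4),np.round(p.max(0),4))
X,Y,Z=P[...,0],P[...,1],P[...,2]
reg=lambda a,b,c,e:(np.mgrid[:384,:512][1]>a*s)&(np.mgrid[:384,:512][1]<b*s)&(np.mgrid[:384,:512][0]>c*s)&(np.mgrid[:384,:512][0]<e*s)
org=(hsv[...,0]<20)&(hsv[...,1]>120)&(hsv[...,2]>60)
cen(reg(425,455,245,270)&org,'grip')
gold=(hsv[...,0]<32)&(hsv[...,1]>120)
cen(reg(245,278,298,326)&(Z>0.03)&gold,'big'); cen(reg(285,310,295,315)&(Z>0.025)&gold,'small')
cen(reg(462,520,230,290)&(Z>0.074)&(Z<.1),'pan')
# balance deck rectangle
mk=reg(380,540,205,330)&(Z>0.05)&(Z<.075); p=P[mk&(d>0)][:,:2].astype(np.float32); r=cv2.minAreaRect(p); print('deck',r)
```

```text
pan [ 0.5817 -0.1766  0.086 ] (384, 512)
grip [ 0.5853 -0.0723  0.0947] (384, 512)
big [0.4833 0.2858 0.0609] (384, 512)
small [0.4967 0.2129 0.0471] (384, 512)
deck [ 0.5339 -0.0563  0.0658] (384, 512)
table [0.3046 0.0493 0.0017] (384, 512)
greenA [0.5352 0.3816 0.0412] (384, 512)
greenB [0.3835 0.3582 0.0459] (384, 512)
grip 31 [ 0.5874 -0.0714  0.0932] [ 0.5826 -0.0808  0.072 ] [ 0.5932 -0.0595  0.0978]
big 78 [0.4853 0.2899 0.0474] [0.4721 0.2764 0.0345] [0.5042 0.3059 0.0695]
small 27 [0.4988 0.2144 0.0383] [0.4916 0.2091 0.0301] [0.5062 0.2269 0.0514]
pan 951 [ 0.5847 -0.178   0.0854] [ 0.5306 -0.2318  0.0757] [ 0.6399 -0.1224  0.094 ]
deck ((0.5685068368911743, -0.11796212196350098), (0.2602972984313965, 0.2010517120361328), 87.38323211669922)
```

```bash
cat >> h.py <<'E'
def plan(target,turn,n,start=None,pr=True):
    """rows to target (world), turn deg about tool z spread over rows; shift then turn"""
    o=robot.get_obs(); p=np.array(o['position']) if start is None else np.array(start); R=Ro.from_quat(o['tool_rot'])
    yaw=np.degrees(np.arctan2(*R.as_matrix()[[1,0],1])); print('now',np.round(p,4),'tool y at',round(yaw,2),'tilt',np.round(R.as_matrix()[:,2],4))
    Rd=lambda a: np.array([[np.sin(a),np.cos(a),0],[-np.cos(a),np.sin(a),0],[0,0,-1]]) # columns: tool x,y,z
    t=round(turn/n,1); a=np.radians(yaw); 
    for i in range(n):
        M=Rd(a); s=np.round(M.T@((np.array(target)-p)/(n-i)),4); p=p+M@s; a-=np.radians(t)
        if pr: print([*map(float,s),0,0,t])
    print('end',np.round(p,4),np.degrees(a))
E
python3 - <<'E'
from h import *
plan([.588,-.073,.19],77.3,15)
E
```

```text
now [0.1584 0.6039 0.2217] tool y at 75.29 tilt [-8.0e-04 -1.8e-03 -1.0e+00]
[0.0392, -0.0364, 0.0021, 0, 0, 5.2]
[0.0423, -0.0327, 0.0021, 0, 0, 5.2]
[0.0451, -0.0287, 0.0021, 0, 0, 5.2]
[0.0475, -0.0245, 0.0021, 0, 0, 5.2]
[0.0495, -0.0201, 0.0021, 0, 0, 5.2]
[0.0511, -0.0155, 0.0021, 0, 0, 5.2]
[0.0523, -0.0108, 0.0021, 0, 0, 5.2]
[0.0531, -0.006, 0.0021, 0, 0, 5.2]
[0.0534, -0.0012, 0.0021, 0, 0, 5.2]
[0.0533, 0.0036, 0.0021, 0, 0, 5.2]
[0.0528, 0.0085, 0.0021, 0, 0, 5.2]
[0.0518, 0.0132, 0.0021, 0, 0, 5.2]
[0.0504, 0.0179, 0.0022, 0, 0, 5.2]
[0.0486, 0.0223, 0.0021, 0, 0, 5.2]
[0.0463, 0.0267, 0.0022, 0, 0, 5.2]
end [ 0.588 -0.073  0.19 ] -2.713739999678942
```

```bash
sed -i 's/\[\[np.sin(a),np.cos(a),0\],\[-np.cos(a)/[[-np.sin(a),np.cos(a),0],[np.cos(a)/' h.py
python3 - <<'E'
from h import *
plan([.588,-.073,.19],77.3,15)
E
```

```text
now [0.1584 0.6039 0.2217] tool y at 75.29 tilt [-8.0e-04 -1.8e-03 -1.0e+00]
[-0.0392, -0.0364, 0.0021, 0, 0, 5.2]
[-0.0423, -0.0327, 0.0021, 0, 0, 5.2]
[-0.0451, -0.0287, 0.0021, 0, 0, 5.2]
[-0.0475, -0.0245, 0.0021, 0, 0, 5.2]
[-0.0495, -0.0201, 0.0021, 0, 0, 5.2]
[-0.0511, -0.0155, 0.0021, 0, 0, 5.2]
[-0.0523, -0.0108, 0.0021, 0, 0, 5.2]
[-0.0531, -0.006, 0.0021, 0, 0, 5.2]
[-0.0534, -0.0012, 0.0021, 0, 0, 5.2]
[-0.0533, 0.0036, 0.0021, 0, 0, 5.2]
[-0.0528, 0.0085, 0.0021, 0, 0, 5.2]
[-0.0518, 0.0132, 0.0021, 0, 0, 5.2]
[-0.0504, 0.0179, 0.0022, 0, 0, 5.2]
[-0.0486, 0.0223, 0.0021, 0, 0, 5.2]
[-0.0463, 0.0267, 0.0022, 0, 0, 5.2]
end [ 0.588 -0.073  0.19 ] -2.713739999678942
```

Request:
drive_tool([
  [-0.0392,-0.0364,0.0021,0,0,5.2,1],
  [-0.0423,-0.0327,0.0021,0,0,5.2,1],
  [-0.0451,-0.0287,0.0021,0,0,5.2,1],
  [-0.0475,-0.0245,0.0021,0,0,5.2,1],
  [-0.0495,-0.0201,0.0021,0,0,5.2,1],
])

```text
time: 0.72
position: [0.3025, 0.3773, 0.2118]
tool_rot: [0.349, 0.937, -0.0, -0.0]
ft_force: [-0.2, -0.5, -0.4]
grip_width: 0.0871
```

Request:
drive_tool([
  [-0.0511,-0.0155,0.0021,0,0,5.2,1],
  [-0.0523,-0.0108,0.0021,0,0,5.2,1],
  [-0.0531,-0.006,0.0021,0,0,5.2,1],
  [-0.0534,-0.0012,0.0021,0,0,5.2,1],
  [-0.0533,0.0036,0.0021,0,0,5.2,1],
])

```text
time: 1.35
position: [0.4456, 0.1517, 0.2014]
tool_rot: [0.551, 0.834, -0.0, -0.0]
ft_force: [0.5, 1.3, -0.7]
grip_width: 0.0869
```

Request:
drive_tool([
  [-0.0528,0.0085,0.0021,0,0,5.2,0.8],
  [-0.0518,0.0132,0.0021,0,0,5.2,0.6],
  [-0.0504,0.0179,0.0022,0,0,5.2,0.5],
  [-0.0486,0.0223,0.0021,0,0,5.2,0.5],
  [-0.0463,0.0267,0.0022,0,0,5.2,0.5],
])

```text
time: 1.98
position: [0.5888, -0.0739, 0.1904]
tool_rot: [0.725, 0.689, -0.0, -0.0]
ft_force: [1.1, 0.0, -0.3]
grip_width: 0.0475
```

Run:
```python
from h import *
o=robot.get_obs(); print(o['time'],o['position'],o['ft_force'],o['grip_width'])
a,d,m=snap('wrist','w1')
cv2.imwrite('pics/w1b.png',cv2.resize(a,(800,600),interpolation=cv2.INTER_CUBIC))
```

```text
1.975 [ 0.58881471 -0.07393417  0.19037744] [ 1.1218012   0.043459   -0.27137019] 0.04750621786865846
```

View pics/w1b.png

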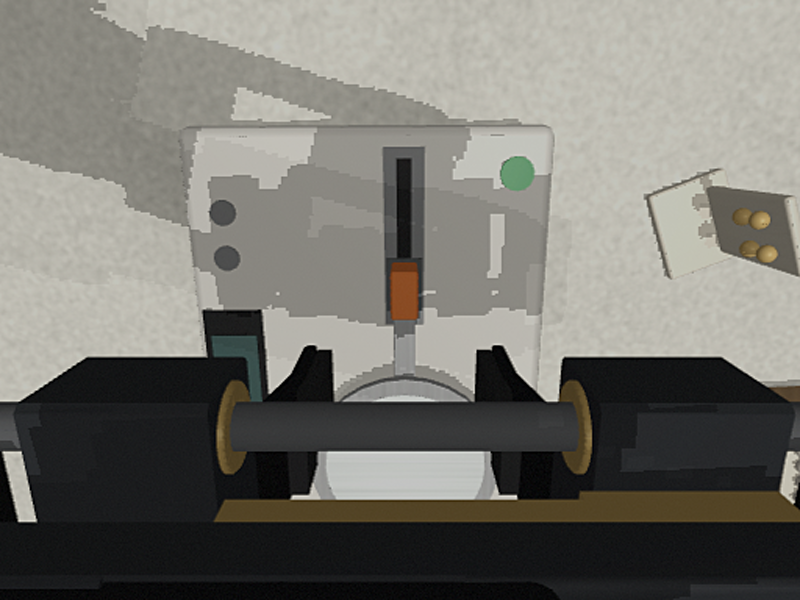

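The wrist view (800 px) shows the grip's top face at about x 391–419, y 271–321. The track runs straight up the image from (404,148), and the pan is below.

Run:
```python
from h import *
im,d,m=load('w1'); s=1/1.5625; P=cloud(m,d)
hsv=cv2.cvtColor(im,cv2.COLOR_BGR2HSV)
mk=(hsv[...,0]<15)&(hsv[...,1]>150)&(d>0)&(abs(P[...,2]-.092)<.004)
mk[240:]=0
p=P[mk]; print(mk.sum(),p.mean(0),p.min(0),p.max(0),cv2.minAreaRect(p[:,:2].astype(np.float32)))
for u,v in [(384,148),(386,325),(424,148),(423,325)]: print(ptz(m,u*s,v*s,.065))
for u,v in [(391,271),(419,271),(391,321),(419,321)]: print('g',ptz(m,u*s,v*s,.092))
print('back edge deck',ptz(m,190*s,128*s,.065),ptz(m,550*s,128*s,.065), np.median(P[80:200,150:200,2]))
```

```text
556 [ 0.5875858  -0.07305082  0.09289958] [ 0.58012406 -0.08658398  0.08802319] [ 0.59495824 -0.06088665  0.09489082] ((0.5875473618507385, -0.07384349405765533), (0.02575497515499592, 0.013805821537971497), 87.1868896484375)
[ 0.58077918 -0.00073376  0.065     ]
[ 0.57597359 -0.09890557  0.065     ]
[ 0.60180752 -0.00180138  0.065     ]
[ 0.59726579 -0.09998037  0.065     ]
g [ 0.58166725 -0.06100732  0.092     ]
g [ 0.59586317 -0.06172526  0.092     ]
g [ 0.58014265 -0.08768389  0.092     ]
g [ 0.59471732 -0.08841971  0.092     ]
back edge deck [0.48035094 0.01442883 0.065     ] [0.66779455 0.00490662 0.065     ] 0.0660863587745629
```

Request:
drive_tool([
  [0,-0.0012,0.04,0,0,0,0.5],
  [0,0,0.04,0,0,0,0.5],
  [0,0,0.02,0,0,0,0.5],
  [0,0,0.01,0,0,0,0.5],
  [0,0,0.003,0,0,0,0.5],
])

```text
time: 2.65
position: [0.587, -0.0722, 0.0775]
tool_rot: [0.724, 0.69, -0.0, -0.0]
ft_force: [0.7, 0.0, 0.5]
grip_width: 0.0433
```

Request:
drive_tool([
  [0,0,0,0,0,0,0.1],
  [0,0,0,0,0,0,0.1],
  [0,0,0,0,0,0,0.1],
  [0,0,0,0,0,0,0.1],
  [0,0,0,0,0,0,0.1],
], squeeze=25)

```text
time: 3.28
position: [0.5887, -0.0726, 0.0785]
tool_rot: [0.724, 0.69, 0.001, 0.001]
ft_force: [3.3, 0.7, 0.8]
grip_width: 0.0136
```

Request:
drive_tool([
  [0,0.001,0.002,0,0,0,0.1],
  [0,0,0.002,0,0,0,0.1],
  [0,0,0.002,0,0,0,0.1],
  [0,0,0.001,0,0,0,0.1],
  [0,0,0,0,0,0,0.1],
])

```text
time: 3.9
position: [0.5888, -0.0725, 0.0719]
tool_rot: [0.724, 0.69, 0.0, 0.001]
ft_force: [1.2, 1.6, 8.2]
grip_width: 0.0138
```

Request:
drive_tool([
  [0.001,0,0.0003,0,0,0,0.1],
  [0.001,0,0,0,0,0,0.1],
  [0.001,0,0,0,0,0,0.1],
  [0,0,0,0,0,0,0.1],
])

```text
time: 4.4
position: [0.5889, -0.0702, 0.0718]
tool_rot: [0.723, 0.69, 0.0, 0.001]
ft_force: [0.0, -0.6, 9.3]
grip_width: 0.0138
```

Request:
drive_tool([
  [0.003,0,0,0,0,0,0.1],
  [0.004,0,0,0,0,0,0.1],
  [0.004,0,0,0,0,0,0.1],
  [0.004,0,0,0,0,0,0.1],
  [0.003,0,0,0,0,0,0.1],
])

```text
time: 5.03
position: [0.5897, -0.0522, 0.0718]
tool_rot: [0.723, 0.69, -0.0, 0.001]
ft_force: [0.9, -1.3, 8.8]
grip_width: 0.0137
```

Request:
drive_tool([
  [0.002,0,0,0,0,0,0.1],
  [0.002,0,0,0,0,0,0.1],
  [0.002,0,0,0,0,0,0.1],
  [0.001,0,0,0,0,0,0.1],
])

```text
time: 5.52
position: [0.5901, -0.0453, 0.0718]
tool_rot: [0.723, 0.69, -0.0, 0.001]
ft_force: [-0.2, -1.9, 8.9]
grip_width: 0.0139
```

Request:
drive_tool([
  [0.0005,0,0,0,0,0,0.1],
  [0.0005,0,0,0,0,0,0.1],
  [0.0005,0,0,0,0,0,0.1],
  [0.0005,0,0,0,0,0,0.1],
])

```text
time: 6.02
position: [0.5902, -0.0434, 0.0718]
tool_rot: [0.723, 0.69, -0.0, 0.001]
ft_force: [0.3, -1.6, 8.6]
grip_width: 0.0139
```

Request:
drive_tool([
  [0.0005,0,0,0,0,0,0.1],
  [0.0005,0,0,0,0,0,0.1],
  [0.0005,0,0,0,0,0,0.1],
])

```text
time: 6.4
position: [0.5903, -0.0419, 0.0718]
tool_rot: [0.723, 0.69, -0.0, 0.001]
ft_force: [-0.3, -1.9, 8.7]
grip_width: 0.0136
```

Request:
drive_tool([
  [0.0005,0,0,0,0,0,0.1],
  [0.0005,0,0,0,0,0,0.1],
  [0.0005,0,0,0,0,0,0.1],
  [0.0005,0,0,0,0,0,0.1],
])

```text
time: 6.9
position: [0.5903, -0.0399, 0.0718]
tool_rot: [0.723, 0.69, -0.0, 0.001]
ft_force: [-0.1, -0.7, 8.0]
grip_width: 0.0132
```

Request:
drive_tool([
  [0.0005,0,0,0,0,0,0.1],
  [0.0005,0,0,0,0,0,0.1],
  [0.0005,0,0,0,0,0,0.1],
  [0.0005,0,0,0,0,0,0.1],
])

```text
time: 7.4
position: [0.5904, -0.0379, 0.0718]
tool_rot: [0.723, 0.69, -0.0, 0.001]
ft_force: [0.5, -2.3, 7.8]
grip_width: 0.0137
```

Request:
drive_tool([
  [0.0005,0,0,0,0,0,0.1],
  [0.0005,0,0,0,0,0,0.1],
  [0.0005,0,0,0,0,0,0.1],
  [0.0005,0,0,0,0,0,0.1],
])

```text
time: 7.9
position: [0.5905, -0.0373, 0.0718]
tool_rot: [0.723, 0.691, -0.001, 0.002]
ft_force: [-0.9, -5.6, 8.0]
grip_width: 0.0137
```

Request:
drive_tool([
  [0.0005,0,0,0,0,0,0.1],
  [0.0005,0,0,0,0,0,0.1],
  [0,0,0,0,0,0,0.1],
])

```text
time: 8.28
position: [0.5905, -0.0371, 0.0718]
tool_rot: [0.723, 0.691, -0.001, 0.002]
ft_force: [-0.7, -8.3, 8.7]
grip_width: 0.0139
```

Request:
drive_tool([
  [-0.001,0,0,0,0,0,0.1],
  [-0.001,0,0,0,0,0,0.1],
  [0,0,0,0,0,0,0.4],
  [0,0,0,0,0,0,0.4],
  [0,0,0,0,0,0,0.4],
])

```text
time: 8.9
position: [0.589, -0.0356, 0.0699]
tool_rot: [0.724, 0.69, -0.001, -0.001]
ft_force: [-0.2, -0.0, -0.4]
grip_width: 0.0324
```

Request:
drive_tool([
  [0,0,-0.01,0,0,0,0.4],
  [0,0,-0.03,0,0,0,0.4],
  [0,0,-0.04,0,0,0,0.4],
  [-0.02,0,-0.05,0,0,0,0.6],
  [0,0,0,0,0,0,0.6],
])

```text
time: 9.52
position: [0.5921, -0.0577, 0.2057]
tool_rot: [0.724, 0.69, 0.003, 0.005]
ft_force: [0.5, -0.1, -0.5]
grip_width: 0.0471
```

Run:
```python
from h import *
a,d,m=snap('wrist','w2'); P=cloud(m,d)
hsv=cv2.cvtColor(a,cv2.COLOR_BGR2HSV)
mk=(hsv[...,0]<15)&(hsv[...,1]>150)&(d>0)&(P[...,1]>-.1)&(P[...,1]<0)&(abs(P[...,0]-.59)<.02)
p=P[mk]; h=np.percentile(p[:,2],80); print(mk.sum(),h); q=p[abs(p[:,2]-h)<.003]; print(q.mean(0),q.min(0),q.max(0))
print('deck z',np.median(P[...,2][(abs(P[...,0]-.55)<.015)&(abs(P[...,1]+.04)<.02)]))
cv2.imwrite('pics/w2b.png',cv2.resize(a,(800,600),interpolation=cv2.INTER_CUBIC))
# big weight position from top picture: knob and body
im,d,m=load('top1'); P=cloud(m,d); hsv=cv2.cvtColor(im,cv2.COLOR_BGR2HSV)
plan([.484,.289,.20],-90,9)
```

```text
577 0.09360792011319322
[ 0.58932428 -0.03862642  0.09305544] [ 0.58204938 -0.05168201  0.09081424] [ 0.59650746 -0.0262641   0.09522197]
deck z 0.3000530847134202
now [ 0.5902 -0.0566  0.2031] tool y at -2.76 tilt [ 0.0051 -0.0014 -1.    ]
[0.0378, -0.0136, 0.0003, 0, 0, -10.0]
[0.0396, -0.0069, 0.0004, 0, 0, -10.0]
[0.0402, 0.0001, 0.0003, 0, 0, -10.0]
[0.0395, 0.0071, 0.0004, 0, 0, -10.0]
[0.0377, 0.0138, 0.0003, 0, 0, -10.0]
[0.0347, 0.0202, 0.0004, 0, 0, -10.0]
[0.0307, 0.0259, 0.0003, 0, 0, -10.0]
[0.0257, 0.0308, 0.0004, 0, 0, -10.0]
[0.02, 0.0349, 0.0003, 0, 0, -10.0]
end [0.484 0.289 0.2  ] 87.24124850390614
```

View pics/w2b.png

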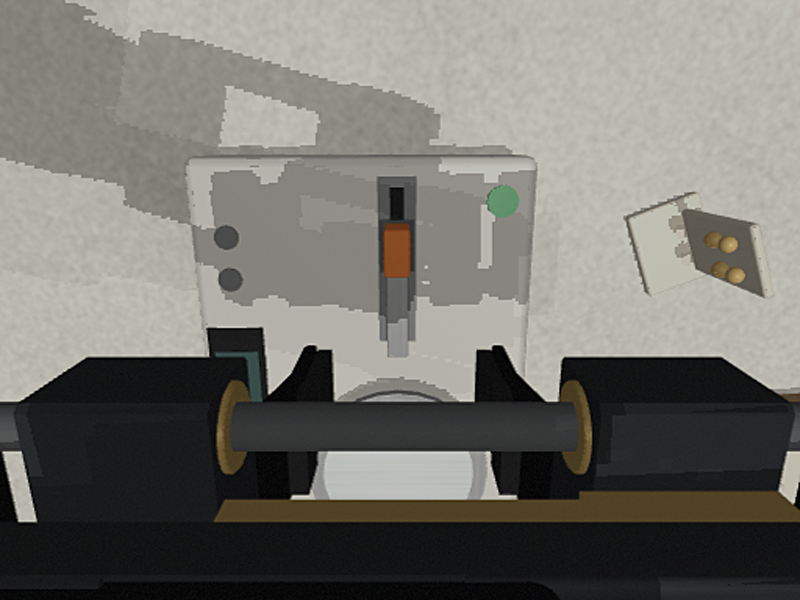

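Lock checked: the grip top is back at full height (z ≈ 0.093) after about 35 mm of travel, and the tongue is clear of the pan. Next is the big weight.

Run:
```python
from h import *
plan([.4845,.288,.20],-12.6,7)
```

```text
now [ 0.5902 -0.0566  0.2031] tool y at -2.76 tilt [ 0.0051 -0.0014 -1.    ]
[0.0484, -0.0174, 0.0004, 0, 0, -1.8]
[0.049, -0.0159, 0.0005, 0, 0, -1.8]
[0.0494, -0.0144, 0.0004, 0, 0, -1.8]
[0.0499, -0.0128, 0.0005, 0, 0, -1.8]
[0.0503, -0.0113, 0.0004, 0, 0, -1.8]
[0.0506, -0.0096, 0.0005, 0, 0, -1.8]
[0.0508, -0.0081, 0.0004, 0, 0, -1.8]
end [0.4845 0.288  0.2   ] 9.841248503906128
```

Request:
drive_tool([
  [0.0484,-0.0174,0.0004,0,0,-1.8,0.8],
  [0.049,-0.0159,0.0005,0,0,-1.8,0.8],
  [0.0494,-0.0144,0.0004,0,0,-1.8,0.8],
  [0.0499,-0.0128,0.0005,0,0,-1.8,0.8],
  [0.0503,-0.0113,0.0004,0,0,-1.8,0.8],
])

```text
time: 10.2
position: [0.5111, 0.1919, 0.1969]
tool_rot: [0.667, 0.745, -0.001, -0.001]
ft_force: [1.2, -0.3, 0.1]
grip_width: 0.0693
```

Request:
drive_tool([
  [0.0506,-0.0096,0.0005,0,0,-1.8,0.8],
  [0.04,-0.007,0.0004,0,0,-1.8,0.8],
  [0,0,0,0,0,0,0.8],
  [0,0,0,0,0,0,0.8],
])

```text
time: 10.7
position: [0.4847, 0.2777, 0.1964]
tool_rot: [0.643, 0.766, -0.001, -0.0]
ft_force: [1.2, 0.2, -0.2]
grip_width: 0.0694
```

Run:
```python
from h import *
a,d,m=snap('wrist','w3'); P=cloud(m,d)
hsv=cv2.cvtColor(a,cv2.COLOR_BGR2HSV)
mk=(hsv[...,0]<32)&(hsv[...,0]>8)&(hsv[...,1]>110)&(d>0)&(P[...,2]>.022)&(P[...,2]<.07)
n,l,st,c=cv2.connectedComponentsWithStats(mk.astype(np.uint8))
for i in range(1,n):
    if st[i,4]>40: p=P[l==i]; print(st[i],c[i]*1.5625,np.round(p.min(0),4),np.round(p.max(0),4))
    if st[i,4]>40:
        for z0,z1 in ((.035,.042),(.050,.064)):
            q=p[(p[:,2]>z0)&(p[:,2]<z1)]
            if len(q)>5: print('  ',z0,len(q),np.round((np.percentile(q,2,0)+np.percentile(q,98,0))/2,4),np.round(np.ptp(q,0),4))
cv2.imwrite('pics/w3b.png',cv2.resize(a,(800,600),interpolation=cv2.INTER_CUBIC))
plan([.4845,.288,.2],0,1)
```

```text
[ 246  137   37   39 1103] [412.01835902 244.6906165 ] [0.4682 0.2758 0.0221] [0.503  0.3102 0.0641]
   0.035 219 [0.4855 0.2933 0.039 ] [0.0348 0.0344 0.0069]
   0.05 391 [0.4859 0.2931 0.0602] [0.0195 0.0191 0.0099]
[409 155  49  38 614] [680.87337134 268.76017915] [0.634 0.286 0.022] [0.6821 0.3216 0.0275]
[410 175  34  28 371] [665.85663747 295.09770889] [0.6386 0.2749 0.022 ] [0.6775 0.2995 0.028 ]
[252 216  24  26 490] [411.89094388 356.66135204] [0.4872 0.2051 0.0225] [0.5114 0.2297 0.0504]
   0.035 75 [0.4994 0.2178 0.0362] [0.0207 0.0172 0.0036]
now [0.4852 0.2773 0.1967] tool y at 9.86 tilt [-0.0016 -0.001  -1.    ]
[0.0107, 0.0011, -0.0033, 0, 0, 0.0]
end [0.4845 0.288  0.2   ] 9.856654083927934
```

View pics/w3b.png

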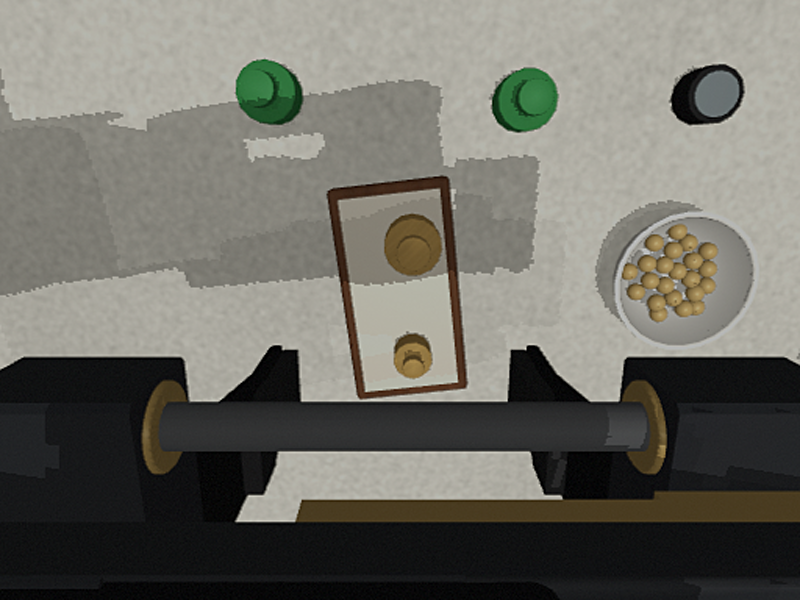

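The big weight is at 800-px (412,245). It measures (0.486, 0.293), with 35 mm width at the shoulder and the knob top at about 0.062, as expected. The small weight is nearer, at (412,357).

Request:
drive_tool([
  [0.0153,0.0039,0.04,0,0,0,0.8],
  [0,0,0.045,0,0,0,0.8],
  [0,0,0.035,0,0,0,0.8],
  [0,0,0.025,0,0,0,0.8],
  [0,0,0,0,0,0,0.8],
])

```text
time: 11.38
position: [0.4858, 0.2919, 0.0504]
tool_rot: [0.644, 0.765, -0.002, -0.001]
ft_force: [0.5, -1.3, 0.3]
grip_width: 0.0695
```

Request:
drive_tool([
  [0,0,0.02,0,0,0,0.8],
  [0,0,0.01,0,0,0,0.8],
  [0,0,0.002,0,0,0,0.8],
  [0,0,0,0,0,0,0.8],
])

```text
time: 11.88
position: [0.4872, 0.2938, 0.0211]
tool_rot: [0.644, 0.765, 0.0, 0.0]
ft_force: [-0.3, -0.3, -0.6]
grip_width: 0.0698
```

Request:
drive_tool([
  [0,-0.0005,0.002,0,0,0,0.6],
  [0,0,0,0,0,0,0.45],
  [0,0,0,0,0,0,0.3],
  [0,0,0,0,0,0,0.3],
  [0,0,0,0,0,0,0.3],
], squeeze=15)

```text
time: 12.5
position: [0.4865, 0.2938, 0.0185]
tool_rot: [0.644, 0.765, 0.0, 0.0]
ft_force: [1.0, 0.6, 0.2]
grip_width: 0.0351
```

Request:
drive_tool([
  [0,0,-0.005,0,0,0,0.3],
  [0,0,-0.015,0,0,0,0.3],
  [0,0,-0.035,0,0,0,0.3],
  [0,0,-0.05,0,0,0,0.3],
  [0,0,-0.04,0,0,0,0.3],
])

```text
time: 13.12
position: [0.4864, 0.2938, 0.1661]
tool_rot: [0.644, 0.765, 0.001, 0.0]
ft_force: [1.3, 0.5, -0.8]
grip_width: 0.0351
```

Run:
```python
from h import *
o=robot.get_obs(); print(o['ft_force'],o['grip_width'])
plan([.5835,-.1787,.17],12.6,11)
```

```text
[ 1.34768948  0.46530671 -0.7898501 ] 0.03509013055489331
now [0.4864 0.2938 0.1661] tool y at 9.89 tilt [ 1.6e-03  6.0e-04 -1.0e+00]
[-0.0438, 0.0013, -0.0004, 0, 0, 1.1]
[-0.0438, 0.0022, -0.0003, 0, 0, 1.1]
[-0.0438, 0.003, -0.0004, 0, 0, 1.1]
[-0.0437, 0.0038, -0.0003, 0, 0, 1.1]
[-0.0436, 0.0047, -0.0004, 0, 0, 1.1]
[-0.0435, 0.0055, -0.0003, 0, 0, 1.1]
[-0.0434, 0.0064, -0.0004, 0, 0, 1.1]
[-0.0432, 0.0072, -0.0003, 0, 0, 1.1]
[-0.0431, 0.008, -0.0004, 0, 0, 1.1]
[-0.043, 0.0088, -0.0003, 0, 0, 1.1]
[-0.0428, 0.0097, -0.0004, 0, 0, 1.1]
end [ 0.5835 -0.1787  0.17  ] -2.213551870383842
```

Request:
drive_tool([
  [-0.024,0.0007,-0.0004,0,0,0.5,0.3],
  [-0.0438,0.0022,-0.0003,0,0,1.1,0.3],
  [-0.0438,0.003,-0.0004,0,0,1.1,0.3],
  [-0.0437,0.0038,-0.0003,0,0,1.1,0.3],
  [-0.0436,0.0047,-0.0004,0,0,1.1,0.3],
])

```text
time: 13.75
position: [0.5282, 0.0974, 0.1662]
tool_rot: [0.676, 0.737, 0.0, 0.0]
ft_force: [-0.2, -0.2, -1.9]
grip_width: 0.0351
```

Request:
drive_tool([
  [-0.0435,0.0055,-0.0003,0,0,1.1,0.3],
  [-0.0434,0.0064,-0.0004,0,0,1.1,0.3],
  [-0.0432,0.0072,-0.0003,0,0,1.1,0.3],
  [-0.0431,0.008,-0.0004,0,0,1.1,0.3],
  [-0.043,0.0088,-0.0003,0,0,1.1,0.3],
])

```text
time: 14.38
position: [0.5745, -0.1169, 0.1679]
tool_rot: [0.711, 0.704, 0.0, 0.0]
ft_force: [0.6, 1.4, -1.4]
grip_width: 0.0354
```

Request:
drive_tool([
  [-0.0428,0.0097,-0.0004,0,0,1.1,0.3],
  [-0.02,0.004,0,0,0,0.6,0.3],
  [0,0,0,0,0,0,0.3],
  [0,0,0,0,0,0,0.3],
])

```text
time: 14.88
position: [0.5864, -0.1767, 0.1673]
tool_rot: [0.72, 0.694, -0.0, -0.001]
ft_force: [-0.6, 0.5, -2.1]
grip_width: 0.0352
```

Run:
```python
from h import *
o=robot.get_obs(); print(o['ft_force'],o['grip_width'])
plan([.5835,-.1787,.11],0,2)
a,d,m=snap('wrist','w4'); P=cloud(m,d)
cv2.imwrite('pics/w4b.png',cv2.resize(a,(800,600),interpolation=cv2.INTER_CUBIC))
```

```text
[-0.57349221  0.46750253 -2.11276644] 0.0352346274238257
now [ 0.5864 -0.1767  0.1673] tool y at -2.16 tilt [-0.0016  0.0016 -1.    ]
[-0.001, -0.0014, 0.0286, 0, 0, 0.0]
[-0.0011, -0.0015, 0.0287, 0, 0, 0.0]
end [ 0.5835 -0.1787  0.11  ] -2.1617496635324054
```

View pics/w4b.png

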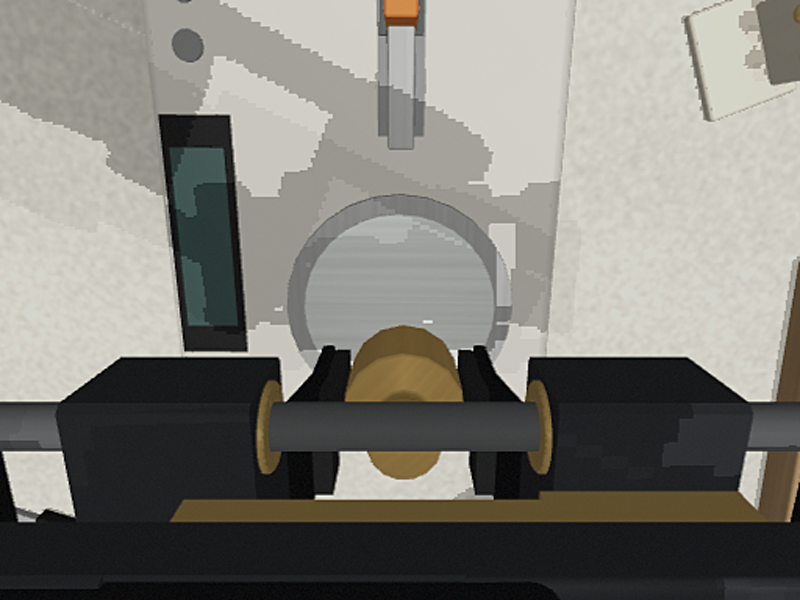

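Request:
drive_tool([
  [-0.001,-0.0014,0.02,0,0,0,0.3],
  [-0.0011,-0.0015,0.028,0,0,0,0.3],
  [0,0,0.017,0,0,0,0.3],
  [0,0,0.008,0,0,0,0.3],
  [0,0,0,0,0,0,0.3],
])

```text
time: 15.55
position: [0.5844, -0.1801, 0.0941]
tool_rot: [0.72, 0.694, -0.0, -0.0]
ft_force: [-0.2, -0.6, -0.6]
grip_width: 0.0351
```

Request:
drive_tool([
  [0,0,0.001,0,0,0,0.3],
  [0,0,0.001,0,0,0,0.3],
  [0,0,0.001,0,0,0,0.3],
  [0,0,0.001,0,0,0,0.3],
  [0,0,0.001,0,0,0,0.3],
])

```text
time: 16.18
position: [0.5844, -0.1806, 0.0893]
tool_rot: [0.721, 0.693, 0.0, 0.0]
ft_force: [0.1, -0.6, -1.0]
grip_width: 0.0354
```

Request:
drive_tool([
  [0,0,0.001,0,0,0,0.3],
  [0,0,0.001,0,0,0,0.3],
  [0,0,0.001,0,0,0,0.3],
  [0,0,0.001,0,0,0,0.3],
  [0,0,0,0,0,0,0.3],
])

```text
time: 16.8
position: [0.5844, -0.1806, 0.0854]
tool_rot: [0.721, 0.693, -0.0, -0.0]
ft_force: [-0.4, -0.6, -0.2]
grip_width: 0.0352
```

Request:
drive_tool([
  [0,0,0.0005,0,0,0,0.3],
  [0,0,0.0005,0,0,0,0.3],
  [0,0,0.0003,0,0,0,0.3],
  [0,0,0,0,0,0,0.3],
  [0,0,0,0,0,0,0.3],
])

```text
time: 17.42
position: [0.5844, -0.1806, 0.0841]
tool_rot: [0.721, 0.693, -0.0, -0.0]
ft_force: [0.1, -0.3, 0.0]
grip_width: 0.0352
```

Request:
drive_tool([
  [0,0,0,0,0,0,0.42],
  [0,0,0,0,0,0,0.44],
  [0,0,0,0,0,0,0.5],
  [0,0,0,0,0,0,0.6],
  [0,0,0,0,0,0,0.65],
], squeeze=5)

```text
time: 18.05
position: [0.5844, -0.1806, 0.084]
tool_rot: [0.721, 0.693, 0.0, 0.0]
ft_force: [-0.2, -0.0, 1.7]
grip_width: 0.0534
```

Request:
drive_tool([
  [0,0,0,0,0,0,0.65],
  [0,0,-0.01,0,0,0,0.65],
  [0,0,-0.03,0,0,0,0.65],
  [0,0,-0.04,0,0,0,0.65],
  [0,0,-0.05,0,0,0,0.65],
])

```text
time: 18.68
position: [0.5838, -0.1803, 0.2151]
tool_rot: [0.721, 0.693, -0.0, -0.001]
ft_force: [0.2, -1.1, -0.1]
grip_width: 0.0565
```

Request:
drive_tool([
  [-0.05,0,-0.03,0,0,0,0.65],
  [-0.05,0,0,0,0,0,0.65],
  [0,0,0,0,0,0,0.65],
])

```text
time: 19.05
position: [0.5805, -0.2845, 0.2455]
tool_rot: [0.722, 0.692, -0.0, 0.002]
ft_force: [0.3, 0.1, 0.2]
grip_width: 0.0564
```

Run:
```python
from h import *
a,d,m=snap('wrist','w5'); P=cloud(m,d); hsv=cv2.cvtColor(a,cv2.COLOR_BGR2HSV)
b=snap('top','top2'); 
X,Y,Z=P[...,0],P[...,1],P[...,2]
gold=(hsv[...,0]<32)&(hsv[...,0]>8)&(hsv[...,1]>100)&(d>0)&(abs(X-.585)<.05)&(abs(Y+.18)<.05)
p=P[gold]; print('gold',len(p),p.min(0),p.max(0))
for z0,z1 in((.102,.110),(.117,.130)):
    q=p[(p[:,2]>z0)&(p[:,2]<z1)]; print(len(q),(q.min(0)+q.max(0))/2,np.ptp(q,0))
pan=(d>0)&(Z>.075)&(Z<.089)&(np.hypot(X-.584,Y+.179)<.065)&~gold
q=P[pan]; print('pan',np.median(q,0),q.min(0),q.max(0))
og=(hsv[...,0]<15)&(hsv[...,1]>150)&(d>0)&(abs(X-.59)<.02)&(abs(Y+.04)<.03); print('lock z',np.percentile(Z[og],80) if og.any() else None)
def big(i): return cv2.resize(i,(400,300))
t=b[0]; cv2.imwrite('pics/w5b.png',np.hstack([cv2.resize(a,(400,300)),cv2.resize(t,(400,300))]))
print(robot.get_obs()['time'])
```

```text
gold 1461 [ 0.56590221 -0.19951415  0.09366251] [ 0.59972528 -0.16481912  0.13003658]
847 [ 0.58281374 -0.18216664  0.10660734] [0.03382308 0.03469503 0.00678521]
544 [ 0.5829432  -0.18214615  0.12438566] [0.01896765 0.01938669 0.01090543]
pan [ 0.58233861 -0.17741241  0.0809041 ] [ 0.52809808 -0.23382571  0.07756813] [ 0.63751006 -0.13140447  0.0882311 ]
lock z None
19.15
```

View pics/w5b.png

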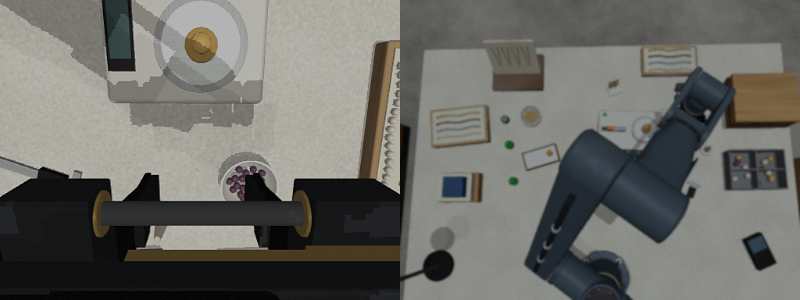

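The weight stands upright near the pan centre at (201,45) in the left half, and the pan is about 4.5 mm lower than before. The dishes and the small weight are in place.

```bash
python3 -c "
from rig import robot
print(robot.hand_in())"
```

```text
the job is handed in; nothing more can be done
None
```

I freed the transport lock, then set the 200 g weight on the steel pan and handed the job in at about 19 s of robot time (limit 58 s).

- **Lock:** I gripped it, pressed it about 6.7 mm down and slid it toward balance +y. The end stop came at about 35 mm of travel, felt as a rise from 2 N to 8 N. I eased the load and opened the fingers. The next picture showed the grip top at z = 0.093 m, the same as before pressing, and the tongue clear of the pan.
- **Weight:** I lowered it onto the pan in 1 mm steps until the pan had sunk, then released it. The last picture shows it upright, 2–5 mm from the pan centre depending on which estimate of the centre is used. The pan had sunk about 4.5 mm, which fits a free lock under this weight. The tool read 1.7 N just after I let go, but it was back to about zero once I lifted clear.
- **Bystanders:** the small weight, the green look-alikes and the gold dish looked unmoved in the last pictures. The robot was touching nothing.
- **Not rechecked:** the grip was out of the wrist camera's view in the final picture, so its height was last measured before the weight was placed. The arm also hid part of the last top view, including the caliper.

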